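# Open the push-and-turn solvent bottle

## Robot

A 7-joint arm with a two-finger parallel gripper is mounted at the origin on a cart in front of the work surface, level with it; the furniture and walls round the work are solid. World frame = base frame: x ahead of the robot, y to its left, z up, the work surface at z = 0. Lengths are in m, angles in rad, forces in N, time in s.
With the tool pointing down it reaches from about 0.35 to 0.9 m from the base axis. Payload 7.2 kg.
Tool frame: the origin (TCP) lies on the centre line of the jaws, within the pads' length; the fingertips stand 19 mm ahead of it and the grasp point (between the pads) is the TCP (bot.nose_length is the distance from the TCP to the fingertips, in m); z points along the fingers, y is the direction in which the jaws open and shut (so a half turn about z gives the same grasp; the last joint's range is limited). The gripper opens to 88 mm and grips with 3 to 60 N. Pads are 20 mm wide; open, the fingers measure 115 mm over their backs; the gripper's body (75 mm by 178 mm) begins 61 mm behind the grasp point.
Start: joints at [-1.31, 0.411, -0.013, 1.596, 0.006, 1.134, -0.082], TCP at [0.202, 0.592, 0.21] pointing down, gripper open.
Joint ranges: [-2.95, 2.95], [-0.29, 1.99], [-1.47, 1.44], [0.14, 2.54], [-1.03, 4.17], [0.13, 1.85], [-2.86, 2.86]. Speed limits (rad/s): [2.39, 2.39, 3.01, 3.01, 3.14, 3.14, 3.14].

## Interface

Orientations are given as [roll, pitch, yaw] about the fixed x, y, z axes, in that order (R = Rz(yaw) Ry(pitch) Rx(roll)).
In Python, from workcell import bot gives the robot as it stands.
- The arm moves only by the shell command python3 -m creep 'ROWS' [FORCE]. ROWS is JSON, a list of rows, each a list of 5 numbers: the opening, from 0 (shut) to 1 (fully open), then the shift along the world's x, y, z in mm, then the turn about the world's z in rad. A call has 1 to 8 rows; each row is the pose to reach, as a shift and turn from the pose measured when the call began; what a row does not reach only later rows make up. A row lasts 1/12 s, in which the tool goes at most 41.7 mm and 7.16 degrees, less where a joint would pass 70% of its speed; a pose out of reach is approached as far as the arm can. A call with a gripper value outside its range is refused whole. The fingers move at their own pace and stop on an object; FORCE is the grip in N (left out, the last holds). Time passes only in rows, so rows that repeat a pose let the fingers close. It gives the time, the measured TCP pose, the force and the opening at its end, in the units of the state.
- bot.observe(): the state, without advancing time (a new reading comes with each control period).
- bot.read_camera(name): name is "side" or "top"; returns a dict with "frame" (384x512x3 uint8, red, green, blue), "z_map" (384x512 float32, m along the optical axis (not along the pixel's ray), 0 where there is no reading), "fx", "fy", "cx", "cy" (pixels), "pose" (4x4, takes a point from camera to world coordinates). Camera axes: x right, y down, z forward; pixel columns grow to the right and rows downward; lengths in m; the calibration is good to about 2 mm. A picture is of the moment at which its call begins.
- bot.job_done(): hands the job in, once; it reports no verdict.
The state is a dict: "time": time; "q": joint angles; "qvel": joint speeds; "joint_torque": joint torques, N m; "eef_pos": TCP position; "tcp_rot": TCP orientation; "ft_force": force on the tool from outside, world axes, zero at the start; "moment": the same for the moment, N m; "grip_width": finger opening in m.
Only numpy, scipy, OpenCV 4.12 (cv2) and the standard library are available. Lean on these libraries where they do the work, as an engineer would, in place of code of your own. Each camera call takes 0.05 s, during which the arm holds its last target.

## Task

Open the amber bottle with the orange child-resistant cap: grip the cap, push it down firmly, keep it down while turning it anticlockwise (seen from above) about 53 degrees until it comes free, and lift it off. Set the cap down upright, skirt down, in the middle of the pack of lens tissues and let go of it.

Things in the scene. Friction and masses are not known exactly. Their poses are not given: they have to be found in the camera images.
- cap_center (a point): Centre (half-way up) of the round orange ribbed cap, 48 mm in diameter, 42 mm high, z up, 50 g, loose but locked on the bottle. Grip it across at this height, any yaw, with 30 N or more. It cannot turn until 4 mm down (6 mm is right); then, held down, it turns anticlockwise seen from above. It is free when turned 53 degrees (40 to 66 will do; hard stop at 66) and then lifts straight up.
- solvent_bottle: Amber bottle, white label, with the orange cap; fast in a grey 90x90x30 mm holder, does not move. Body 66 mm in diameter. Origin: on the axis at the worktop, z up. Locked cap: centre 146 mm above it, underside 125 mm, shoulder under it 104 mm. A spring in the neck presses the cap up: 8 N, 1 N more per mm pushed (14 N at 6 mm); hard stop 7.5 mm down. Lifted 30 mm, the cap is clear of the neck.
- blue_bottle: A second amber bottle in the same kind of holder, same size, but with a blue cap: not the one to open. It does not move and its cap stays shut. Origin: on its axis at the worktop.
- pack_top (a point): Centre of the top face of the flat blue pack of lens tissues, lying on the worktop, 73 mm (along its x) by 100 mm (along its y), 10 mm thick; z up. It does not move. A cap that stands on it has its centre 21 mm above this point.
Things that resemble listed ones, but are neither listed nor needed, are in the scene too. Of the things that look like the part that bears pack_top, take the one that is farthest to the robot's left at the start.

How it is judged:
On the way, in this order (a step that is already met when the one before it is completed fails the run):
1. the orange cap is pushed down at least 3.5 mm on its neck (z of cap_center in the frame of solvent_bottle below 0.1425 m and horizontal distance between cap_center and solvent_bottle below 0.008 m), for 0.1 s.
2. the cap, still on its neck, is turned at least 35 degrees (angle between the x axis of cap_center and the x axis of solvent_bottle, either way round above 0.61 rad and z of cap_center in the frame of solvent_bottle below 0.152 m and horizontal distance between cap_center and solvent_bottle below 0.008 m), for 0.1 s.
At the end, for the whole second after the job is handed in: The orange cap is off the bottle and stands at rest, upright (within 8 degrees, skirt down) on the pack of lens tissues, its centre within 20 mm along the pack's short side and 25 mm along its long side of the pack's middle (x of cap_center in the frame of pack_top between -0.02 and 0.02 m and y of cap_center in the frame of pack_top between -0.025 and 0.025 m and z of cap_center in the frame of pack_top between 0.017 and 0.025 m and angle between cap_center's own z axis and vertical below 0.15 rad); the robot touches nothing.
It also fails if it takes over 40 s, if anything falls off the work surface, if the arm or the gripper's body presses on something with over 40 N, if the wrist force passes 120 N, or if a joint passes its speed limit or range.

## Working session

There is one attempt and no reset: what is moved stays moved. The work goes in short steps, Python scripts to look and compute and a shell command to move; the robot and the scene stay as the last step left them, time stands still between calls to the robot, and variables do not carry over. Pictures are saved under pics/ and viewed, and the job is handed in when it is done.

```bash
mkdir -p pics; ls; python3 - <<'E'
from workcell import bot
import cv2
s=bot.observe(); print(s)
for n in("top","side"):
    c=bot.read_camera(n); cv2.imwrite(f"pics/{n}0.png",c["frame"][:,:,::-1]); print(n,c["fx"],c["cx"],c["cy"],c["pose"].round(3).tolist())
E
```

```text
pics
{'time': 0.0, 'q': array([-1.310154  ,  0.41186572, -0.01272798,  1.59700859,  0.00561612,
        1.13426444, -0.08220463]), 'qvel': array([ 0.00059289, -0.00053589, -0.00016548, -0.00108197, -0.00142482,
       -0.00018593,  0.00062041]), 'joint_torque': array([ 1.24604617e-04, -5.87952232e+01,  6.41517229e-01, -2.91066653e+01,
       -5.39308903e-02,  1.86111202e-02,  1.57565005e-04]), 'eef_pos': array([0.20171765, 0.5910301 , 0.2090448 ]), 'tcp_rot': array([-3.14008669e+00,  1.14764044e-04,  2.81279170e+00]), 'ft_force': array([-0.62955111,  0.44971733, -1.2710578 ]), 'moment': array([-0.00897913,  0.04322746,  0.00017572]), 'grip_width': 0.08804025209099538}
top 497.7490481152935 251.07729339915767 191.77791972523661 [[0.007, -0.997, 0.077, 0.37], [-1.0, -0.007, 0.003, -0.035], [-0.003, -0.077, -0.997, 1.5], [0.0, 0.0, 0.0, 1.0]]
side 482.1861914235998 253.10491922538628 193.63208036177568 [[0.879, -0.294, 0.376, 0.005], [-0.477, -0.567, 0.672, -0.847], [0.015, -0.77, -0.638, 0.891], [0.0, 0.0, 0.0, 1.0]]
```

View pics/top0.png

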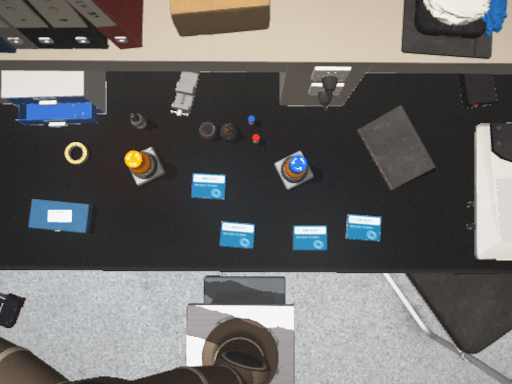

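View pics/side0.png

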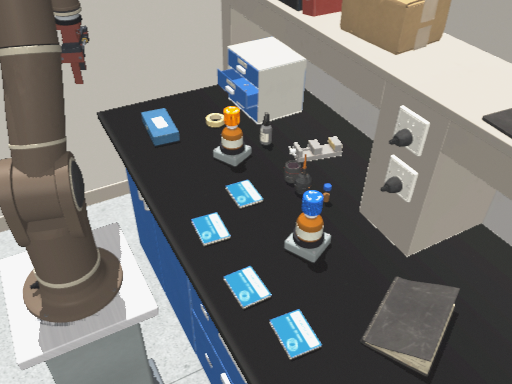

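Top view: the orange cap is at about (135,160) and the blue-capped bottle at (295,167). There are four similar blue packs at (208,186), (237,235), (310,237) and (364,227). The blue box at (60,216) is larger and is a different thing. The pack at (208,186) has the largest y, so it is farthest to the robot's left. I'll measure it and confirm with a crop.

```bash
cat > h.py <<'E'
import numpy as np, cv2
def ray(c,u,v,z):
    P=c["pose"]; d=P[:3,:3]@np.array([(u-c["cx"])/c["fx"],(v-c["cy"])/c["fy"],1.]); o=P[:3,3]
    return o+d*(z-o[2])/d[2]
def cloud(c):
    v,u=np.mgrid[:384,:512]; Z=c["z_map"]
    p=np.stack([(u-c["cx"])/c["fx"]*Z,(v-c["cy"])/c["fy"]*Z,Z],-1)
    return p@c["pose"][:3,:3].T+c["pose"][:3,3]
def hsv(c): return cv2.cvtColor(c["frame"],cv2.COLOR_RGB2HSV)
E
python3 - <<'E'
from workcell import bot
from h import *
for n in("top","side"):
    c=bot.read_camera(n);H=hsv(c);W=cloud(c)
    m=cv2.inRange(H,(8,170,170),(25,255,255))
    k,l,s,ce=cv2.connectedComponentsWithStats(m)
    for i in range(1,k):
        if s[i,4]>40:
            p=W[l==i]; t=p[p[:,2]>.155]
            print(n,'orange',ce[i].round(1),s[i],p.mean(0).round(4), len(t), t[:,:2].min(0) if len(t) else 0,t[:,:2].max(0) if len(t) else 0,np.percentile(p[:,2],98))
            if n=="top" and len(t)>20:
                mm=((l==i)&(W[...,2]>.155)).astype(np.uint8)
                (u,v),r=cv2.minEnclosingCircle(cv2.findNonZero(mm)); print('circ',u,v,r,ray(c,u,v,.167))
    m=cv2.inRange(H,(90,60,100),(115,255,255))|cv2.inRange(H,(0,0,180),(180,60,255))
    m[(W[...,2]>.03)|(W[...,2]<.002)]=0
    m=cv2.morphologyEx(m,cv2.MORPH_CLOSE,np.ones((3,3)))
    for q in cv2.findContours(m,cv2.RETR_EXTERNAL,cv2.CHAIN_APPROX_NONE)[0]:
        if cv2.contourArea(q)<300: continue
        w=np.array([ray(c,u,v,.010)[:2] for u,v in q[:,0]])
        (cx,cy),(a,b),ang=cv2.minAreaRect((w*1000).astype(np.float32))
        print(n,'pack',q[:,0].mean(0).round(0),(round(cx),round(cy)),(round(a),round(b)),round(ang,1))
    x,y,w,h=(110,130,140,110) if n=="top" else (190,90,140,120)
    cv2.imwrite(f"pics/{n}crop.png",cv2.resize(c["frame"][y:y+h,x:x+w,::-1],None,fx=5,fy=5,interpolation=cv2.INTER_CUBIC))
E
```

```text
top orange [133.4 159.7] [124 150  19  22 200] [0.5599 0.2918 0.1499] 169 [0.53815351 0.26504105] [0.58472712 0.31090817] 0.17261230961636687
circ 133.5573272705078 158.6210174560547 8.760652542114258 [0.56059562 0.28728914 0.167     ]
top orange [289.5 170.1] [286 160  13  17  43] [ 0.541  -0.1393  0.0958] 0 0 0 0.10068077607735203
top pack [194. 350.] (18, 131) (51, 86) 88.2
top pack [250. 312.] (118, -15) (291, 70) 88.4
top pack [310. 237.] (350, -206) (74, 99) 0.4
top pack [237. 234.] (357, 11) (102, 75) 85.5
top pack [363. 227.] (381, -366) (103, 75) 86.0
top pack [209. 186.] (503, 99) (102, 76) 87.4
side orange [231.2 116.2] [223 106  17  20 253] [0.5581 0.2854 0.1472] 113 [0.53692075 0.26186741] [0.58335624 0.31057161] 0.16940016122293491
side orange [231.2 131.8] [223 127  18   9 111] [0.5533 0.2771 0.0983] 0 0 0 0.10589696421759558
side orange [309.3 221.1] [298 213  24  15 201] [ 0.5427 -0.1664  0.098 ] 0 0 0 0.10464056818350054
side pack [295. 333.] (382, -366) (102, 76) 85.6
side pack [247. 286.] (351, -207) (75, 104) 0.6
side pack [211. 228.] (357, 9) (105, 76) 85.3
side pack [244. 193.] (504, 97) (106, 75) 87.4
side pack [153.  40.] (666, 1274) (670, 92) 0.7
```

View pics/topcrop.png

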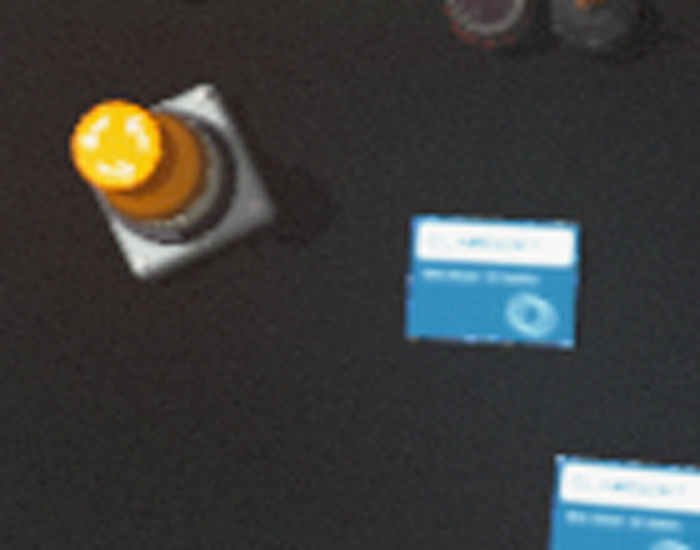

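View pics/sidecrop.png

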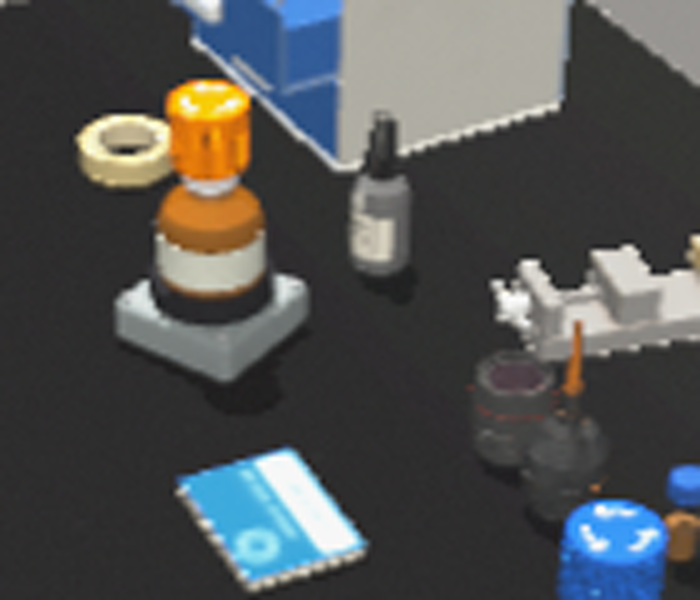

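The crops show the orange cap with white arrows at top px (133,159), on the amber bottle in its grey holder. The chosen pack is at top px (208,186). It measures about 102x76 mm, flat, at (0.504, 0.098), so it fits the description and is the leftmost of the four. Next I'll cross-check the cap and the clearances.

```bash
python3 - <<'E'
from workcell import bot
from h import *
c=bot.read_camera("side"); print('side cap top',ray(c,231.6,109.4,.167))
c=bot.read_camera("top"); print('top cap',ray(c,133.4,159.2,.167))
# holder (grey block top z=.03)
for p in [(151,147),(164.5,172.5),(138,185.5)]: print('holder corner',ray(c,*p,.03))
for n in("top","side"):
    c=bot.read_camera(n);W=cloud(c).reshape(-1,3)
    for nm,o,r,z in(("bottle",(.56,.287),.17,.1),("pack",(.504,.098),.17,.03)):
        d=np.hypot(*(W[:,:2]-o).T); s=W[(d<r)&(W[:,2]>z)&((d>.06))]
        g=np.unique((s*[25,25,20]).round()/[25,25,20],axis=0,return_counts=True)
        print(n,nm,[(a.round(2).tolist(),k) for a,k in zip(*g) if k>5])
s=bot.observe(); cap=np.array([.560,.287,.148]); print((cap-s["eef_pos"])*1000)
E
```

```text
side cap top [0.56180025 0.28963786 0.167     ]
top cap [0.55901589 0.28767381 0.167     ]
holder corner [0.61555413 0.26926096 0.03      ]
holder corner [0.53928663 0.22734707 0.03      ]
holder corner [0.49992731 0.30519231 0.03      ]
top bottle [([0.68, 0.32, 0.1], np.int64(28))]
top pack [([0.52, 0.24, 0.05], np.int64(12)), ([0.52, 0.28, 0.05], np.int64(16)), ([0.56, 0.24, 0.05], np.int64(84)), ([0.56, 0.24, 0.1], np.int64(21)), ([0.56, 0.28, 0.1], np.int64(7)), ([0.64, 0.04, 0.05], np.int64(99)), ([0.64, 0.08, 0.05], np.int64(44)), ([0.64, 0.12, 0.05], np.int64(41)), ([0.68, 0.04, 0.05], np.int64(14)), ([0.68, 0.04, 0.1], np.int64(10)), ([0.68, 0.08, 0.05], np.int64(42)), ([0.68, 0.12, 0.05], np.int64(36))]
side bottle [([0.68, 0.32, 0.1], np.int64(22))]
side pack [([0.52, 0.24, 0.05], np.int64(16)), ([0.52, 0.28, 0.05], np.int64(19)), ([0.56, 0.24, 0.05], np.int64(112)), ([0.56, 0.24, 0.1], np.int64(26)), ([0.56, 0.28, 0.05], np.int64(16)), ([0.56, 0.28, 0.1], np.int64(8)), ([0.64, 0.04, 0.05], np.int64(117)), ([0.64, 0.08, 0.05], np.int64(70)), ([0.64, 0.12, 0.05], np.int64(22)), ([0.68, 0.04, 0.1], np.int64(19)), ([0.68, 0.08, 0.05], np.int64(37)), ([0.68, 0.12, 0.05], np.int64(25))]
[ 358.1984395  -304.45264746  -61.73240478]
```

Estimates: cap axis at about (0.559, 0.288), consistent across the cap in both views and the holder corners. Pack at (0.504, 0.098). Moving over the bottle now.

```bash
python3 -m creep '[[1,31,-26,10,0],[1,62,-52,15,0],[1,93,-78,15,0],[1,124,-104,15,0],[1,155,-130,15,0],[1,186,-156,15,0],[1,217,-182,15,0],[1,248,-208,15,0]]' 40
```

```text
time: 1.07
eef_pos: [0.4511, 0.382, 0.225]
tcp_rot: [3.141, 0.0, 2.813]
ft_force: [0.2, 0.9, 0.4]
grip_width: 0.0876
```

```bash
python3 -m creep '[[1,27,-23,0,0],[1,54,-47,0,0],[1,81,-70,0,0],[1,108,-94,0,0],[1,108,-94,0,0],[1,108,-94,0,0]]'; python3 - <<'E'
from workcell import bot
from h import *
print(bot.observe()["q"].round(2))
c=bot.read_camera("side"); x,y,w,h=170,50,120,120
cv2.imwrite("pics/above.png",cv2.resize(c["frame"][y:y+h,x:x+w,::-1],None,fx=5,fy=5))
E
```

```text
time: 1.57
eef_pos: [0.5607, 0.2855, 0.2248]
tcp_rot: [-3.141, 0.001, 2.808]
ft_force: [-1.4, 0.5, 0.4]
grip_width: 0.0879
[-0.66  0.41  0.16  1.58 -0.07  1.16  0.75]
```

View pics/above.png

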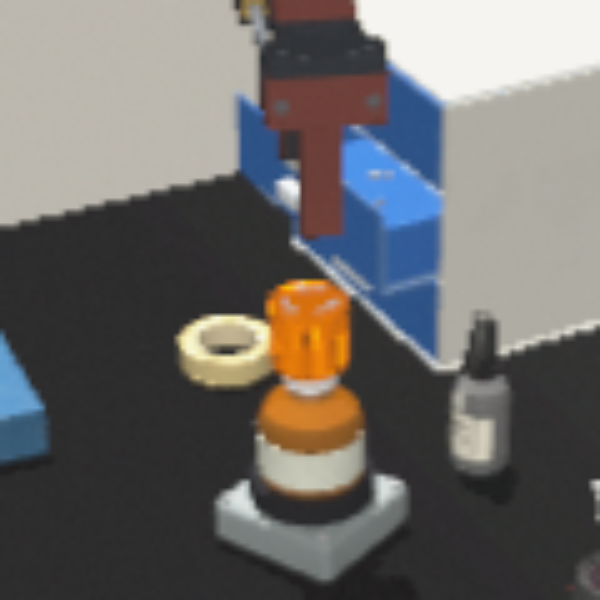

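The open jaws straddle the cap from above: the near finger is at about (320,235) in the crop and the cap is below it. Descending now, then gripping.

```bash
python3 -m creep '[[1,-1,2,-20,0],[1,-1,2,-40,0],[1,-1,2,-60,0],[1,-1,2,-72,0],[1,-1,2,-77,0],[1,-1,2,-77,0]]'; python3 -m creep '[[0.3,0,0,0,0],[0.3,0,0,0,0],[0.3,0,0,0,0],[0.3,0,0,0,0],[0.3,0,0,0,0],[0.3,0,0,0,0]]' 45
```

```text
time: 2.12
eef_pos: [0.5569, 0.2904, 0.1468]
tcp_rot: [-3.141, -0.002, 2.813]
ft_force: [-0.0, 0.1, -1.0]
grip_width: 0.088
time: 2.62
eef_pos: [0.5571, 0.2904, 0.1472]
tcp_rot: [-3.141, -0.002, 2.813]
ft_force: [-0.1, 0.2, -1.0]
grip_width: 0.0514
```

```bash
python3 -m creep '[[0.3,1,-2,0,0],[0.3,1,-2,0,0],[0.3,1,-2,0,0],[0.3,1,-2,0,0],[0.3,1,-2,0,0]]' 45
```

```text
time: 3.03
eef_pos: [0.5576, 0.2902, 0.1473]
tcp_rot: [3.14, -0.003, 2.814]
ft_force: [-2.6, 5.7, -0.5]
grip_width: 0.0466
```

```bash
python3 -m creep '[[0.3,0,0,-2,0],[0.3,0,0,-4,0],[0.3,0,0,-6,0],[0.3,0,0,-6,0],[0.3,0,0,-6,0],[0.3,0,0,-6,0]]' 50
```

```text
time: 3.53
eef_pos: [0.5577, 0.2902, 0.143]
tcp_rot: [3.139, -0.002, 2.814]
ft_force: [-4.0, -1.2, 11.0]
grip_width: 0.0463
```

```bash
python3 -m creep '[[0.3,0,0,-2,0],[0.3,0,0,-4,0],[0.3,0,0,-4,0],[0.3,0,0,-4,0],[0.3,0,0,-4,0]]' 50
```

```text
time: 3.95
eef_pos: [0.5578, 0.2902, 0.1409]
tcp_rot: [3.138, -0.002, 2.814]
ft_force: [-6.9, -0.4, 14.0]
grip_width: 0.0466
```

```bash
python3 -m creep '[[0.3,0,0,-2.5,0.06],[0.3,0,0,-2.5,0.12],[0.3,0,0,-2.5,0.18],[0.3,0,0,-2.5,0.24],[0.3,0,0,-2.5,0.3],[0.3,0,0,-2.5,0.36],[0.3,0,0,-2.5,0.42],[0.3,0,0,-2.5,0.42]]' 50
```

```text
time: 4.62
eef_pos: [0.5594, 0.2902, 0.1409]
tcp_rot: [3.137, 0.002, -3.046]
ft_force: [-2.0, -1.0, 13.0]
grip_width: 0.0466
```

```bash
python3 -m creep '[[0.3,0,0,-2.5,0.07],[0.3,0,0,-2.5,0.14],[0.3,0,0,-2.5,0.21],[0.3,0,0,-2.5,0.28],[0.3,0,0,-2.5,0.35],[0.3,0,0,-2.5,0.42],[0.3,0,0,-2.5,0.5],[0.3,0,0,-2.5,0.5]]' 50; python3 - <<'E'
from workcell import bot
print(bot.observe()["moment"])
E
```

```text
time: 5.28
eef_pos: [0.5598, 0.2893, 0.1404]
tcp_rot: [3.138, 0.003, -2.542]
ft_force: [-4.6, -2.6, 14.0]
grip_width: 0.0465
[-0.55607257  1.26136456  0.0554447 ]
```

```bash
python3 -m creep '[[0.3,0,0,-2,0],[0.3,0,0,2,0],[0.3,0,0,5,0],[0.3,0,0,8,0],[0.3,0,0,11,0],[0.3,0,0,14,0],[0.3,0,0,14,0],[0.3,0,0,14,0]]' 50; python3 - <<'E'
from workcell import bot
from h import *
print(bot.observe()["moment"])
c=bot.read_camera("side"); x,y,w,h=170,50,120,120
cv2.imwrite("pics/lift.png",cv2.resize(c["frame"][y:y+h,x:x+w,::-1],None,fx=5,fy=5))
E
```

```text
time: 5.95
eef_pos: [0.5599, 0.2887, 0.1541]
tcp_rot: [3.139, 0.002, -2.543]
ft_force: [-1.5, -1.2, 1.3]
grip_width: 0.0465
[-0.19165985  0.41770001 -0.02627305]
```

View pics/lift.png

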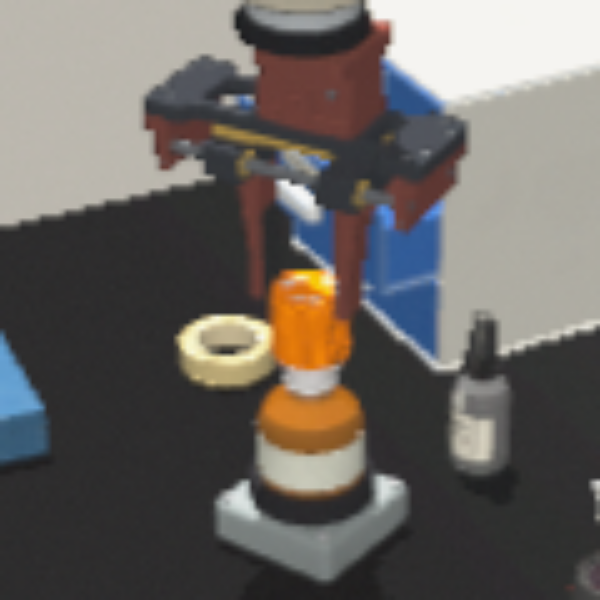

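The cap is about 8 mm above its locked height, with white neck showing below it at (310,375), and the vertical force is near zero, so it is free. Lifting it clear.

```bash
python3 -m creep '[[0.3,0,0,10,0],[0.3,0,0,20,0],[0.3,0,0,32,0],[0.3,0,0,44,0],[0.3,0,0,54,0],[0.3,0,0,54,0]]' 50; python3 - <<'E'
from workcell import bot
from h import *
c=bot.read_camera("side"); x,y,w,h=170,50,120,120
cv2.imwrite("pics/lift2.png",cv2.resize(c["frame"][y:y+h,x:x+w,::-1],None,fx=5,fy=5))
print((np.array([.504,.098,.033])-bot.observe()["eef_pos"])*1000)
E
```

```text
time: 6.5
eef_pos: [0.5612, 0.2895, 0.2115]
tcp_rot: [3.139, 0.007, -2.543]
ft_force: [-0.2, -0.0, -0.5]
grip_width: 0.0468
[ -56.70038697 -191.19090571 -177.01689824]
```

View pics/lift2.png

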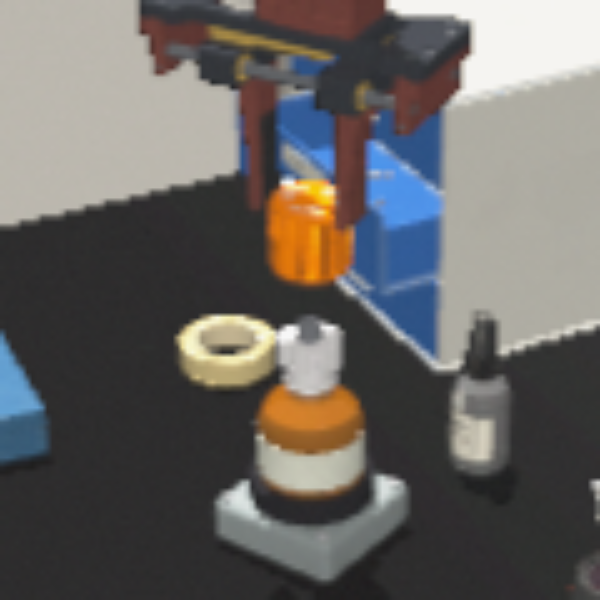

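The cap is off the neck, which is bare at (310,350). It seems to hang low in the jaws, so I'll measure its height relative to the TCP.

```bash
python3 - <<'E'
from workcell import bot
from h import *
for n in("side","top"):
    c=bot.read_camera(n);H=hsv(c);W=cloud(c)
    m=(cv2.inRange(H,(8,150,120),(25,255,255))>0)&(W[...,2]>.13)&(W[...,2]<.3)
    p=W[m]; print(n,m.sum(),np.percentile(p,[1,5,50,95,99],axis=0).round(3).tolist())
    f=(cv2.inRange(H,(0,100,40),(7,255,200))>0)|(cv2.inRange(H,(172,100,40),(180,255,200))>0)
    d=np.hypot(W[...,0]-.56,W[...,1]-.289); f&=(d<.1)&(W[...,2]>.1)&(W[...,2]<.5)
    if f.sum(): print('finger',f.sum(),np.percentile(W[f][:,2],[0,1,5,50]).round(3))
E
```

```text
side 252 [[0.54, 0.263, 0.19], [0.54, 0.266, 0.192], [0.554, 0.275, 0.216], [0.574, 0.301, 0.231], [0.579, 0.308, 0.232]]
finger 779 [0.189 0.23  0.246 0.351]
top 82 [[0.54, 0.266, 0.192], [0.54, 0.266, 0.199], [0.548, 0.278, 0.226], [0.566, 0.29, 0.231], [0.569, 0.295, 0.233]]
finger 124 [0.317 0.321 0.356 0.392]
```

The cap spans z 0.190–0.232, so its centre is level with the TCP at 0.211 and it hasn't slipped. Carrying it over the pack.

```bash
python3 -m creep '[[0.3,-8,-27,0,0],[0.3,-16,-54,0,0],[0.3,-24,-82,0,0],[0.3,-32,-109,0,0],[0.3,-41,-136,0,0],[0.3,-49,-164,0,0],[0.3,-57,-191,0,0],[0.3,-57,-191,0,0]]' 50;  python3 -m creep '[[0.3,0,0,-25,0],[0.3,0,0,-50,0],[0.3,0,0,-75,0],[0.3,0,0,-100,0],[0.3,0,0,-120,0],[0.3,0,0,-135,0],[0.3,0,0,-140,0],[0.3,0,0,-140,0]]' 50
```

```text
time: 7.32
eef_pos: [0.5012, 0.0915, 0.2075]
tcp_rot: [3.14, -0.001, -2.549]
ft_force: [-0.4, 0.2, -0.5]
grip_width: 0.0464
time: 7.98
eef_pos: [0.5, 0.0914, 0.0659]
tcp_rot: [3.139, -0.005, -2.548]
ft_force: [0.2, -0.3, -0.1]
grip_width: 0.0465
```

```bash
python3 - <<'E'
from workcell import bot
from h import *
c=bot.read_camera("side"); x,y,w,h=190,110,120,110
cv2.imwrite("pics/over.png",cv2.resize(c["frame"][y:y+h,x:x+w,::-1],None,fx=5,fy=5))
H=hsv(c);W=cloud(c)
m=(cv2.inRange(H,(8,150,120),(25,255,255))>0)&(np.hypot(W[...,0]-.504,W[...,1]-.098)<.06)
p=W[m]; print(m.sum(),np.percentile(p,[1,50,99],axis=0).round(3).tolist(),bot.observe()["eef_pos"])
E
```

```text
269 [[0.479, 0.066, 0.045], [0.493, 0.079, 0.075], [0.521, 0.111, 0.09]] [0.50081594 0.09156302 0.06703624]
```

View pics/over.png

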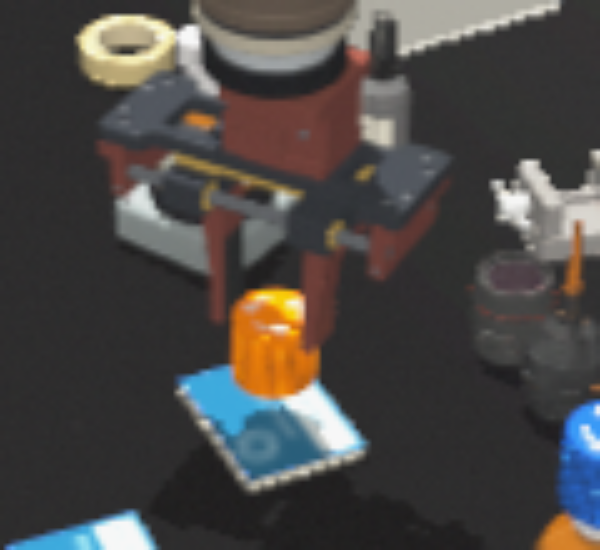

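The cap is upright in the jaws above the pack, and no robot part is near anything else. Next: correct by +3, +6 mm, then lower.

```bash
python3 -m creep '[[0.3,2,3,-5,0],[0.3,3,6,-12,0],[0.3,3,6,-20,0],[0.3,3,6,-27,0],[0.3,3,6,-30,0],[0.3,3,6,-30,0],[0.3,3,6,-30,0]]' 50
```

```text
time: 8.62
eef_pos: [0.5036, 0.0974, 0.0368]
tcp_rot: [3.139, -0.003, -2.549]
ft_force: [-0.6, -0.3, 0.5]
grip_width: 0.0466
```

```bash
python3 -m creep '[[0.3,0,0,-2,0],[0.3,0,0,-3,0],[0.3,0,0,-4,0],[0.3,0,0,-5,0],[0.3,0,0,-5,0],[0.3,0,0,-5,0]]' 50
```

```text
time: 9.12
eef_pos: [0.5037, 0.0974, 0.0319]
tcp_rot: [3.139, -0.003, -2.549]
ft_force: [0.0, 0.6, -0.6]
grip_width: 0.0466
```

```bash
python3 -m creep '[[0.3,0,0,-1,0],[0.3,0,0,-2,0],[0.3,0,0,-2,0],[0.3,0,0,-2,0]]' 50
```

```text
time: 9.45
eef_pos: [0.5039, 0.0976, 0.0315]
tcp_rot: [3.14, -0.002, -2.549]
ft_force: [-5.5, -1.2, 18.4]
grip_width: 0.0468
```

The cap is seated, with 18 N of contact. Relieving the force, then opening.

```bash
python3 -m creep '[[0.3,0,0,0,0],[0.3,0,0,0,0],[0.3,0,0,0,0]]' 20; python3 -m creep '[[0.6,0,0,0,0],[0.7,0,0,0,0],[0.8,0,0,0,0],[0.9,0,0,0,0],[1,0,0,0,0],[1,0,0,0,0],[1,0,0,0,0],[1,0,0,0,0]]' 20
```

```text
time: 9.7
eef_pos: [0.5039, 0.0976, 0.0315]
tcp_rot: [3.14, -0.002, -2.549]
ft_force: [0.2, 0.6, -1.6]
grip_width: 0.0473
time: 10.37
eef_pos: [0.5039, 0.0976, 0.0315]
tcp_rot: [3.14, -0.002, -2.549]
ft_force: [-0.8, 0.8, 0.6]
grip_width: 0.0875
```

```bash
python3 -m creep '[[1,0,0,10,0],[1,0,0,25,0],[1,0,0,45,0],[1,0,0,70,0],[1,0,0,100,0],[1,0,0,130,0],[1,0,0,150,0],[1,0,0,150,0]]'; python3 -m creep '[[1,-15,0,20,0],[1,-30,30,40,0],[1,-50,60,60,0],[1,-70,95,60,0],[1,-90,130,60,0],[1,-90,130,60,0],[1,-90,130,60,0]]'; python3 - <<'E'
from workcell import bot
from h import *
for n in("side","top"):
    c=bot.read_camera(n)
    H=hsv(c);W=cloud(c)
    m=(cv2.inRange(H,(8,150,120),(25,255,255))>0)&(np.hypot(W[...,0]-.504,W[...,1]-.098)<.07)
    p=W[m]; print(n,m.sum(),np.percentile(p,[1,50,99],axis=0).round(3).tolist(), p[p[:,2]>.045].mean(0), 'pct z',np.median(p[p[:,2]>.045][:,2]))
    if n=="top":
        mm=(m&(W[...,2]>.045)).astype(np.uint8); (u,v),r=cv2.minEnclosingCircle(cv2.findNonZero(mm)); print(u,v,r,ray(c,u,v,.052))
    x,y,w,h=(190,110,120,110) if n=="side" else (160,130,120,110)
    cv2.imwrite(f"pics/end_{n}.png",cv2.resize(c["frame"][y:y+h,x:x+w,::-1],None,fx=5,fy=5))
print(bot.observe()["qvel"].round(4))
E
```

```text
time: 11.03
eef_pos: [0.5064, 0.0982, 0.1868]
tcp_rot: [-3.141, 0.005, -2.549]
ft_force: [0.5, 0.2, 1.0]
grip_width: 0.0879
time: 11.62
eef_pos: [0.4149, 0.23, 0.2469]
tcp_rot: [-3.141, 0.005, -2.544]
ft_force: [0.2, -0.5, -0.0]
grip_width: 0.0878
side 278 [[0.482, 0.072, 0.01], [0.501, 0.084, 0.043], [0.528, 0.12, 0.055]] [0.5054286  0.09416403 0.05066923] pct z 0.05085462877502439
top 152 [[0.483, 0.075, 0.019], [0.504, 0.098, 0.052], [0.526, 0.12, 0.059]] [0.50476315 0.09671517 0.0518707 ] pct z 0.05193198911534602
207.5 183.5 7.905794143676758 [0.50531272 0.09702443 0.052     ]
[ 0.0183  0.0053  0.0159 -0.001  -0.0026 -0.0002 -0.0012]
```

View pics/end_side.png

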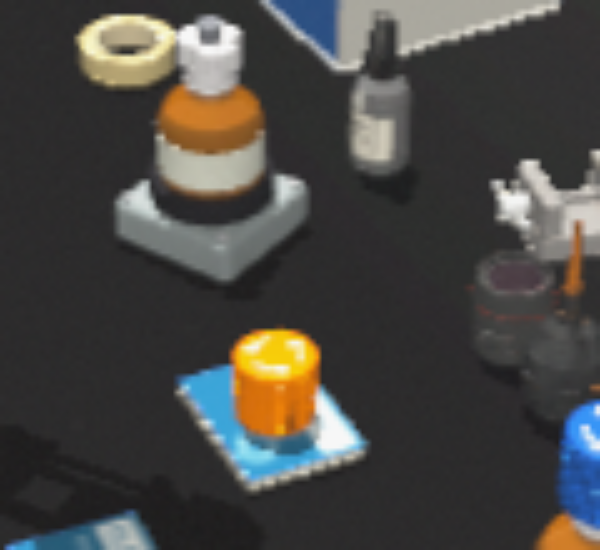

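View pics/end_top.png

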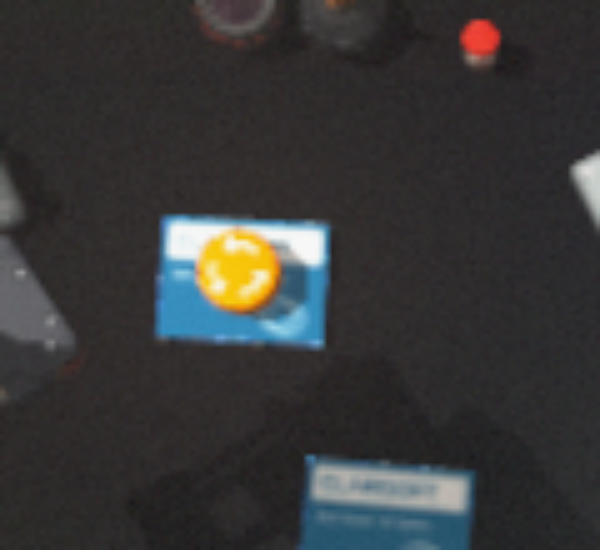

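The cap stands upright on the middle of the chosen pack: side crop (275,385), top crop (238,270). The bottle neck is bare and the arm is clear.

```bash
python3 -c "
from workcell import bot
print(bot.job_done())"
```

```text
the job is handed in; nothing more can be done
None
```

I opened the orange-capped bottle and set its cap upright on the leftmost of the four lens-tissue packs. The job was handed in at about 12 s of the 40 s allowed; no verdict is reported.

- **Opening:** I gripped the cap at mid-height with 45–50 N and pushed it down about 6 mm, with about 14 N on the wrist. I turned it anticlockwise 0.93 rad (53°) while held down, and it lifted off freely.
- **Placing:** the cap centre is at about (0.505, 0.097), against the pack middle at (0.504, 0.098). Its top is at z ≈ 0.052 (expected 0.052).
- **Final state:** the last pictures show the cap upright, the bottle neck bare and the arm clear of everything.
- **Disagreements:**
  - The camera estimates of the cap axis differed by up to 4 mm in x, and the grip settled about 2 mm from my estimate in y. The turn re-centred it.
  - One picture made the cap look low in the jaws, but depth readings put it level with the grasp point.
  - Seating the cap pressed the pack with 18 N, which I relieved before letting go.

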